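# Shift the bench lathe into third gear and start it

### The job

Put the bench lathe into third gear: push its ball-topped lever through the H-shaped gate, out of the left-hand track where it was left, across the neutral channel and fully home into the far right slot (marked with three dots, left and right as seen by the robot in front of the lathe). Then press the green start button right down and let it come back up. Only push with the fingertips, without pinching the lever or forcing it against the gate, do not press start before the lever is home in third, leave the red stop button alone and do not shift the other things about.

Things in the scene. Friction and masses are not known exactly. Their poses are not given: they have to be found in the camera images.
- lathe: grey bench lathe with teal covers, 270 x 620 mm, fixed, crosswise in front of the robot; origin at the centre of its underside, on the bench. x points from the robot's side to the far side, y along the bed to the left (headstock end), z up. Headstock: x -80 to 90, y 70 to 275 mm, flat top at z 180 mm; gear cover beyond it 174 mm high, the rest at most 195 mm
- gate: steel H-gate plate on the headstock, 70 mm (x) by 63 mm (y), 8 mm thick, axes as the lathe's; origin at the centre of its underside, lathe x 0, y 215, z 180 mm. Two fore-and-aft tracks 15 mm wide and 36 mm apart, joined half-way by a neutral channel 17 mm wide between two round-nosed islands. White dots beside the slots: 1 far left, 2 near left, 3 far right, 4 near right
- lever_knob (a point): centre of the lever's black ball knob, 32 mm across; 260 mm above the bench with the lever upright, about 245 mm leaning into a slot. With the lever home in third it is 46 mm to the far side (+x of the lathe) and 37 mm to the right (-y) of the gate's centre. The knob moves freely above the plate, with nothing higher than it near by
- gear_lever: the lever, a steel stem 10 mm thick with the knob at its end; origin at its pivot, inside the headstock at lathe x 0, y 215, z 125 mm (55 mm under the gate's origin); z along the stem to the knob, whose centre is 135 mm from the pivot
- throw (a joint): the lever's lean along the tracks, rad: 0 in the neutral channel, +0.345 fully away from the robot (far slots 1 and 3), -0.345 fully towards it (near slots 2 and 4). It stays wherever it is left; about 3 N at the knob moves it.
- sway (a joint): the lever's lean across the tracks, rad: +0.30 in the left-hand track (lathe +y), 0 midway, -0.30 in the right-hand track. It stays wherever it is left; 2 to 3 N at the knob moves it, but it can cross only in the neutral channel (throw within about 0.1 of 0; the round noses guide it in the rest of the way).
- start_top (a point): centre of the top face of the green start button, 28 mm across, on the headstock's top near the chuck, 202 mm above the bench; pressed straight down
- start (a joint): travel of the green start button, m: 0 up, 0.006 fully down; springs back, 5 N holds it fully down
- stop_top (a point): centre of the top face of the red stop button, 38 mm across, 74 mm beyond the green one (lathe +x), as high as it; not to be pressed
- stop (a joint): travel of the red stop button, m: 0 up, 0.006 fully down
- chuck_key: T-shaped steel chuck key lying in the front of the lathe's chip tray, bar 64 mm, shank 58 mm, 12 mm thick; origin under the middle of its bar
- wood_blank: turned wooden blank standing on top of the headstock at its far edge, between the stop button and the gate, 34 mm across, 38 mm high; origin at the centre of its foot
- brush_jar: glass jar of brushes, 74 mm across, 90 mm high, brushes up to 210 mm; origin at the centre of its underside
- glue_bottle: white glue bottle with an orange cap, 60 mm across, 150 mm high; origin at the centre of its underside
- paint_pot: small turquoise paint pot, 68 mm across, 70 mm high; origin at the centre of its underside
- paper_dog: sitting paper dog with turquoise ears, about 170 mm high; origin at its underside
- wire_coil: coil of bright armature wire, 82 mm across, 34 mm high; origin at the centre of its underside

How it is judged (in metres and radians):
On the way, in this order (a step that is already met when the one before it is completed fails the run):
1. the lever is fully home in third gear, the far right slot (value of joint throw above 0.29 rad and value of joint sway below -0.22 rad), for 0.2 s.
2. then the green start button is pressed right down (value of joint start above 0.0045 m), for 0.05 s.
At the end, for the whole second after the job is handed in: the lever rests in third gear (throw above 0.29 of 0.345 rad, sway below -0.22 rad, not moving), and the start and stop buttons are up (within 1.5 mm) (all of step 1 and velocity of joint throw between -0.05 and 0.05 rad/s and value of joint each of start, stop below 0.0015 m); the robot touches nothing.
It fails at once if the start button is pressed (over 3 mm) while the lever is not home in third (value of joint start above 0.003 m and not (value of joint throw above 0.29 rad and value of joint sway below -0.22 rad)).
It fails at once if the red stop button is pressed (over 3 mm) (value of joint stop above 0.003 m).
It fails at once if the lever is pinched or forced: the fingers load it with over 35 N (contact force between the fingers and gear_lever above 35 N).
It fails at once if a bystander is lifted, carried, knocked or shifted by over 20 mm (distance of any of chuck_key, wood_blank, brush_jar, glue_bottle, paint_pot, paper_dog, wire_coil from where it was at the start of the episode above 0.02 m).
It also fails if it takes over 58 s, if anything falls off the work surface, if the arm or the gripper's body presses on something with over 40 N, if the wrist force passes 120 N, or if a joint passes its speed limit or range.

### The arm

A 6-joint arm with a two-finger parallel gripper is mounted at the origin on the work surface. World frame = base frame: x ahead of the robot, y to its left, z up, the work surface at z = 0. Lengths are in mm, angles in degrees, forces in N, time in s.
With the tool pointing down it reaches from about 375 to 825 mm from the base axis. Payload 5.5 kg.
Tool frame: the origin (TCP) lies on the centre line of the jaws, within the pads' length; the fingertips stand 14 mm ahead of it and the grasp point (between the pads) lies 5 mm behind it; z points along the fingers, y is the line along which they close (so a half turn about z gives the same grasp; the last joint's range is limited). The gripper opens to 85 mm and grips with 20 to 120 N. Pads are 22 mm wide; open, the fingers measure 114 mm over their backs; the gripper's body (76 mm by 85 mm) begins 54 mm behind the grasp point. The pads swing forward as they close: fully open they stand 13 mm farther back than shut.
Start: joints at [68.698, 17.962, -2.699, 69.339, 0, 90], TCP at [217.972, 559.002, 245.299] pointing down, gripper open.
Joint ranges: [-152.73, 152.73], [-39.44, 99.34], [-58.76, 71.6], [-118.89, 123.64], [-81.53, 83.1], [-180, 180]. Speed limits (degrees/s): [136.94, 136.94, 172.46, 180, 180, 180].

### API

Orientations are given as [roll, pitch, yaw] about the fixed x, y, z axes, in that order (R = Rz(yaw) Ry(pitch) Rx(roll)).
In Python, from plant import bot gives the robot as it stands.
- The arm moves only by the tool play_rows, never from a script. Its argument "deltas" is one flat list of numbers, 5 for each row, row after row: the finger opening in m, from 0 to 0.0854, then the shift along the tool's x, y, z in m, then the turn about the tool's z in degrees. In form: [claw, dx, dy, dz, twist, claw, dx, dy, dz, twist, ...]. A call has 1 to 12 rows; each row is the pose to reach, as a shift and turn from the pose commanded when the call began, along the tool's axes at that moment; what a row does not reach only later rows make up. A row lasts 1/10 s, in which the tool goes at most 50 mm and 8.59 degrees, less where a joint would pass 70% of its speed; a pose out of reach is approached as far as the arm can. A call with a gripper value outside its range is refused whole. The fingers move at their own pace and stop on an object; "squeeze" is the grip in N (left out, the last holds). Time passes only in rows, so rows that repeat a pose let the fingers close. It gives the time, the measured TCP pose, the force, the opening and the grip force at its end, in the units of the state.
- bot.sense(): the state, without advancing time (a new reading comes with each control period).
- bot.grab_frame(name): name is "side" or "top"; returns the picture (480x640x3 uint8, red, green, blue); there is no depth.
- bot.calibration(name): a dict with "mtx" (3x3 intrinsics, pixels), "R" (3x3) and "t" (3): a world point X has camera coordinates R X + t. Camera axes: x right, y down, z forward; pixel columns grow to the right and rows downward; lengths in mm; the calibration is good to about 2 mm. A picture is of the moment at which its call begins. calibration takes no time and is no camera call.
- bot.finish_job(): hands the job in; it is judged then, once.
The state is a dict: "time": time; "joints": joint angles; "joint_vel": joint speeds; "joint_efforts": joint torques, N m; "tool_pos": TCP position; "tool_rot": TCP orientation; "wrist_force": force on the tool from outside, world axes, zero at the start; "torque": the same for the moment, N m; "grip_width": finger opening in mm; "grip_force": force on a finger pad.
Only numpy, scipy, OpenCV 4.12 (cv2) and the standard library are available. Lean on these libraries where they do the work, as an engineer would, in place of code of your own. Each camera call takes 0.05 s, during which the arm holds its last target. There are 200 camera calls.

## Working session

There is one attempt and no reset: what is moved stays moved. The work goes in short steps, Python scripts to look and compute and a tool call to move; the robot and the scene stay as the last step left them, time stands still between calls to the robot, and variables do not carry over. Pictures are saved under pics/ and viewed, at most 10 in all, crops included, and the job is handed in when it is done.

Besides the shell and the picture viewer there is one more tool, called after ">>>" by a JSON object that holds its "name" and its "arguments". play_rows: Moves the arm, as the interface text tells. Its arguments: {"type":"object","properties":{"deltas":{"type":"array"},"squeeze":{"type":"number"}},"required":["deltas"]}

```bash
mkdir -p pics; python3 - <<'E'
from plant import bot
import cv2
for n in("side","top"):
    f=bot.grab_frame(n); cv2.imwrite(f"pics/{n}0.png",f[:,:,::-1])
    c=bot.calibration(n); print(n,c["mtx"].tolist(),c["R"].round(4).tolist(),c["t"].round(1).tolist())
s=bot.sense();print(s["time"],s["tool_pos"],s["tool_rot"],s["grip_width"])
E
```

```text
side [[478.06270305702503, 0.0, 319.9389010294626], [0.0, 478.06270305702503, 250.2822901597101], [0.0, 0.0, 1.0]] [[0.806, -0.5919, 0.0083], [-0.4263, -0.5901, -0.6856], [0.4107, 0.5491, -0.7279]] [-433.9, 309.7, 1464.2]
top [[513.9809432373837, 0.0, 322.6659815079241], [0.0, 513.9809432373837, 234.25917997392838], [0.0, 0.0, 1.0]] [[0.0229, -0.9997, 0.0012], [-0.9794, -0.0226, -0.2009], [0.2008, 0.0035, -0.9796]] [-14.0, 560.2, 1529.1]
0.1 [217.83102343 558.52414256 244.50680443] [-1.79910440e+02  2.63068347e-04  1.58692892e+02] 85.50654322965767
```

View pics/side0.png

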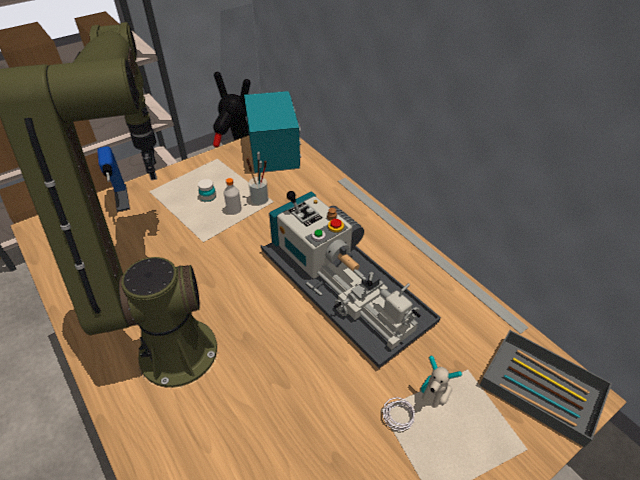

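View pics/top0.png

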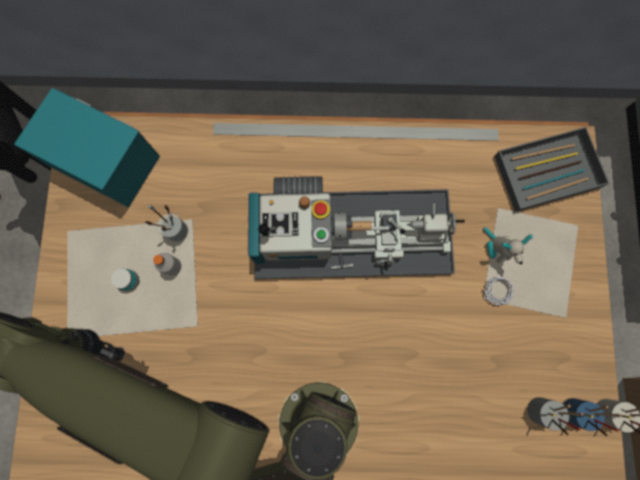

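The side view shows the lever knob at about (291,196), green at (319,233) and red at (336,225). In the top view green is at (321,234), red at (320,209) and the gate near (280,225). The lathe sits almost square to the robot. Next I zoom in and measure by colour.

```bash
cat > h.py <<'E'
from plant import bot
import cv2, numpy as np
def ray(n,u,v):
    c=bot.calibration(n);R=np.array(c["R"]);t=np.array(c["t"])
    d=R.T@np.linalg.solve(c["mtx"],[u,v,1.]);return -R.T@t,d
def onz(n,u,v,z):
    o,d=ray(n,u,v);return o+d*(z-o[2])/d[2]
def tri(p,q):
    (a,d),(b,e)=ray("top",*p),ray("side",*q)
    s=np.linalg.lstsq(np.c_[d,-e],b-a,rcond=None)[0]
    P,Q=a+s[0]*d,b+s[1]*e;return (P+Q)/2,np.linalg.norm(P-Q)
def blob(im,lo,hi,box):
    x0,y0,x1,y1=box;h=cv2.cvtColor(im[y0:y1,x0:x1],cv2.COLOR_RGB2HSV)
    m=cv2.inRange(h,np.array(lo),np.array(hi))
    n,l,st,ce=cv2.connectedComponentsWithStats(m)
    return [(ce[i]+[x0,y0],st[i,4]) for i in range(1,n) if st[i,4]>8]
E
python3 - <<'E'
from h import *
B={"top":(240,180,350,280),"side":(260,170,380,280)}
ims=[]
for n in B:
    im=cv2.imread(f"pics/{n}0.png")[:,:,::-1].copy()
    for k,lo,hi in(("green",(50,120,60),(75,255,255)),("red",(0,180,80),(6,255,255)),("yel",(22,150,100),(35,255,255)),("black",(0,0,0),(179,255,28))):
        for c,a in blob(im,lo,hi,B[n]): print(n,k,c.round(1),a,onz(n,*c,{"black":245}.get(k,202)).round(1))
    x0,y0,x1,y1=B[n];w=min(x1-x0,80)
    c=im[y0:y0+75,x0+5:x0+105,::-1]
    ims.append(cv2.resize(c,(800,600),interpolation=cv2.INTER_CUBIC)); cv2.imwrite(f"pics/{n}z.png",ims[-1])
E
```

```text
top green [320.8 233.9] 42 [531.4   3.6 202. ]
top red [319.7 208. ] 83 [606.1   8.5 202. ]
top yel [321.  212.4] 75 [593.5   4.5 202. ]
top black [263.8 229.6] 56 [531.1 158.5 245. ]
side green [318.1 232.3] 37 [531.8   4.  202. ]
side red [335.6 222.3] 54 [605.9   8.1 202. ]
side yel [337.  229.6] 12 [588.9 -21.7 202. ]
side black [291.1 196. ] 63 [534.6 160.8 245. ]
side black [305.5 212.6] 44 [526.2  65.6 245. ]
side black [314.  219.7] 24 [529.   22.5 245. ]
```

View pics/topz.png

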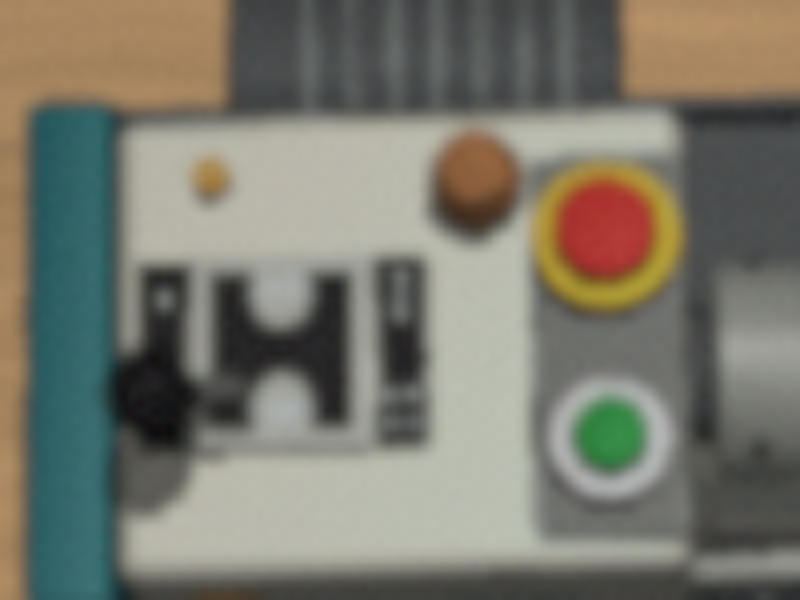

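View pics/sidez.png

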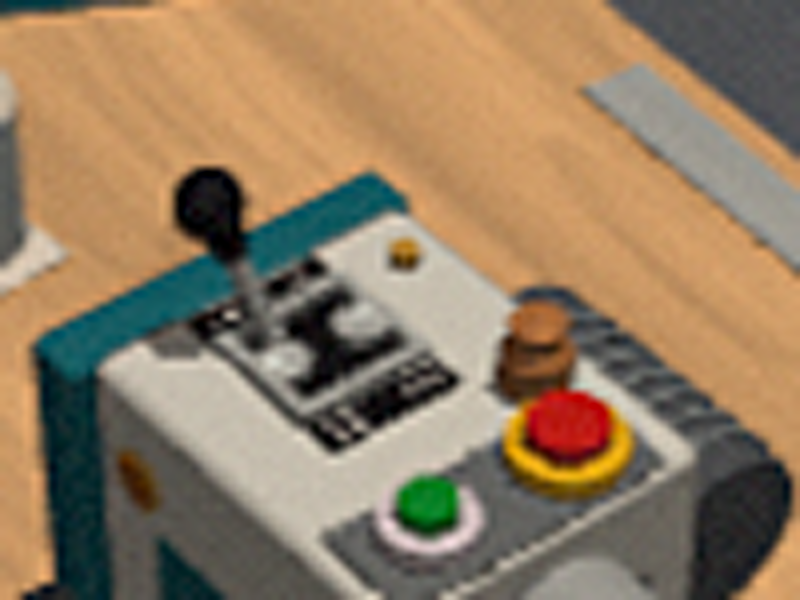

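Zoomed top view: the lever is in the left track, leaning a little towards the near slot (2). The gate centre is at about zoom (282,354), the blank at (475,180) and the knob at (153,395).

```bash
python3 - <<'E'
from h import *
g=onz("top",245+282/8,180+354/8,188)
g2=onz("side",265+347/8,170+340/8,188)
G=np.array([531.6,3.8]);Rd=np.array([606,8.3]);e=(Rd-G)/np.linalg.norm(Rd-G);yaw=np.degrees(np.arctan2(e[1],e[0]))
print("gate",g,g2,"yaw",yaw)
# yaw check: headstock near top edge, far edge
for a,b in(((120,575),(690,555)),((120,120),(680,112))):
    A=onz("top",245+a[0]/8,180+a[1]/8,180);B=onz("top",245+b[0]/8,180+b[1]/8,180);d=A-B;print("edge yaw",np.degrees(np.arctan2(-d[0],d[1])),A,B)
k,err=tri((263.8,229.6),(291.1,196.));print("knob",k,err)
k2,err=tri((245+153/8,180+393/8),(265+209/8,170+203/8));print("knob",k2,err)
for y in(yaw,3):
    c,s=np.cos(np.radians(y)),np.sin(np.radians(y));R=np.array([[c,-s],[s,c]])
    print("knob in gate",R.T@(k[:2]-g[:2]),R.T@(k2[:2]-g[:2]),"green in gate",R.T@(G-g[:2]),"third",g[:2]+R@[46,-37],"blank")
print("blank",onz("top",245+478/8,180+170/8,218))
E
```

```text
gate [559.6466431  119.38246431 188.        ] [569.99155483 112.03702617 188.        ] yaw 3.4612538779541575
edge yaw 3.35991058258129 [480.30292851 174.04098983 180.        ] [492.0909129  -26.74631213 180.        ]
edge yaw 2.1777895393453788 [646.53663613 181.91588933 180.        ] [654.21410249 -19.97440007 180.        ]
knob [531.2909202  157.54641438 248.45327347] 2.2293864780842174
knob [531.42743109 156.51106938 251.93607771] 1.2361158402113464
knob in gate [-25.99990517  39.80626882] [-25.92615073  38.76457079] green in gate [ -34.97360441 -113.67834991] third [607.79655335  85.22714052] blank
knob in gate [-26.31951554  39.59567158] [-26.2373775   38.55460105] green in gate [ -34.05732494 -113.95621467] third [607.52003207  84.84062551] blank
blank [620.54481484  50.70016863 218.        ]
```

The knob is at gate coordinates (-26, 39) and z about 250, which puts throw near -0.2. The lathe yaw is about 3.3°, and the sizes agree with those given. I'll push with closed fingers.

```bash
cat >> h.py <<'E'
Gc=np.array([560.5,119.4]);a=np.radians(3.3);RL=np.array([[np.cos(a),-np.sin(a)],[np.sin(a),np.cos(a)]])
from scipy.spatial.transform import Rotation as Ro
def go(gx,gy,z):
    s=bot.sense();w=np.r_[Gc+RL@[gx,gy],z]
    R=Ro.from_euler("xyz",s["tool_rot"],degrees=True).as_matrix()
    return (R.T@(w-s["tool_pos"])).round(1)
def tg(w): return RL.T@(np.array(w[:2])-Gc)
E
python3 -c "
from h import *
print(go(-74,39,300))"
```

```text
[-395.3 -280.   -55.1]
```

>>> {"name": "play_rows", "arguments": {"deltas": [0,0,0,-0.05,0,0,-0.395,-0.28,-0.055,65.4,0,-0.395,-0.28,-0.055,65.4,0,-0.395,-0.28,-0.055,65.4,0,-0.395,-0.28,-0.055,65.4,0,-0.395,-0.28,-0.055,65.4,0,-0.395,-0.28,-0.055,65.4,0,-0.395,-0.28,-0.055,65.4,0,-0.395,-0.28,-0.055,65.4,0,-0.395,-0.28,-0.055,65.4,0,-0.395,-0.28,-0.055,65.4,0,-0.395,-0.28,-0.055,65.4], "squeeze": 20}}

```text
time: 1.3
tool_pos: [485.9, 151.2, 299.9]
tool_rot: [-180.0, 0.1, 93.0]
wrist_force: [-0.8, 0.4, -0.4]
grip_width: 0.1
grip_force: 0.0
```

>>> {"name": "play_rows", "arguments": {"deltas": [0,0,0,0,0]}}

```text
time: 1.4
tool_pos: [484.2, 154.0, 299.9]
tool_rot: [-179.9, -0.0, 93.2]
wrist_force: [-0.2, -0.4, 0.2]
grip_width: 0.2
grip_force: 0.0
```

```bash
python3 -c "
from h import *
s=bot.sense();print(s['time'],s['tool_pos'],s['tool_rot'],s['grip_width'],s['wrist_force'],tg(s['tool_pos']),go(-74,39,252))"
```

```text
1.4 [484.17719374 154.04847832 299.86073135] [-1.79934227e+02 -1.19886708e-02  9.31827343e+01] 0.21881991846661716 [-0.15721722 -0.42943874  0.19062516] [-74.20174311  38.98447287] [ 0.   0.3 47.9]
```

>>> {"name": "play_rows", "arguments": {"deltas": [0,0,0,0.024,0,0,0,0,0.048,0,0,0,0,0.048,0,0,0,0,0.048,0]}}

```text
time: 1.8
tool_pos: [483.4, 155.5, 252.4]
tool_rot: [-179.9, 0.0, 93.4]
wrist_force: [-0.2, 0.1, 0.4]
grip_width: -0.1
grip_force: 0.0
```

```bash
python3 - <<'E'
from h import *
s=bot.sense();print(s['time'],s['tool_pos'],s['wrist_force'],tg(s['tool_pos']))
im=[cv2.resize(bot.grab_frame(n)[y:y+75,x:x+75,::-1],(400,400),interpolation=cv2.INTER_CUBIC) for n,x,y in(("top",235,185),("side",265,160))]
cv2.imwrite("pics/a.png",np.hstack(im))
E
```

```text
1.8 [483.39807447 155.50988633 252.43369305] [-0.22335129  0.14038212  0.39281228] [-74.89544593  40.48830684]
```

View pics/a.png

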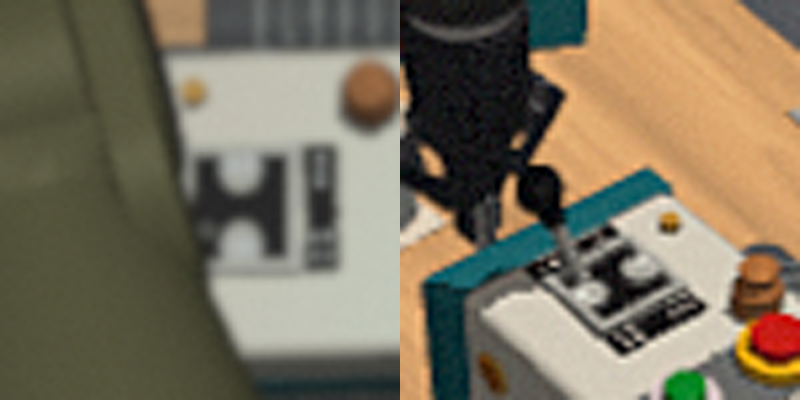

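The top view is blocked by the arm. The side view shows the fingertips just on the near side of the knob. A side-camera ray cut with the 135 mm sphere around the pivot gives the lever angles. Pushing forward.

```bash
cat >> h.py <<'E'
def lever(save=None):
    im=bot.grab_frame("side"); 
    if save: cv2.imwrite(save,cv2.resize(im[160:250,255:375,::-1],(800,600),interpolation=cv2.INTER_CUBIC))
    m=cv2.inRange(cv2.cvtColor(im,cv2.COLOR_RGB2HSV),(0,0,0),(179,255,28))
    s=bot.sense();print(s['time'],'finger',tg(s['tool_pos']).round(1),s['tool_pos'][2].round(1),'F',s['wrist_force'].round(1))
    return im
def lev(u,v):
    o,d=ray("side",u,v);d=d/np.linalg.norm(d);P=np.r_[Gc,125]
    b=d@(o-P);D=b*b-((o-P)@(o-P)-135**2)
    for t in ([-b-D**.5,-b+D**.5] if D>0 else [-b]):
        X=o+t*d;k=np.r_[tg(X),X[2]-125];print('knob',k.round(1),'throw',np.arctan2(k[0],k[2]).round(3),'sway',np.arctan2(k[1],k[2]).round(3))
E
python3 -c "
from h import *
lev(291.1,196);lev(265+535*75/400-400*75/400,160+188*75/400)"
```

```text
knob [-28.3  36.  127. ] throw -0.219 sway 0.276
knob [ 35.7 125.7  33.9] throw 0.811 sway 1.307
knob [-26.9  42.2 125.4] throw -0.211 sway 0.325
knob [ 31.8 125.   39.9] throw 0.673 sway 1.261
```

>>> {"name": "play_rows", "arguments": {"deltas": [0,-0.001,0.01,0,0,0,-0.001,0.014,0,0,0,-0.001,0.018,0,0,0,-0.001,0.022,0,0,0,-0.001,0.026,0,0,0,-0.001,0.03,0,0,0,-0.001,0.03,0,0]}}

```text
time: 2.6
tool_pos: [514.6, 155.3, 252.2]
tool_rot: [-180.0, 0.0, 93.3]
wrist_force: [-3.4, -0.6, 2.6]
grip_width: 0.2
grip_force: 1.5
```

```bash
python3 -c "
from h import *
lever('pics/b.png')"
```

```text
2.65 finger [-44.   38.5] 252.2 F [-1.9  0.5  2.5]
```

View pics/b.png

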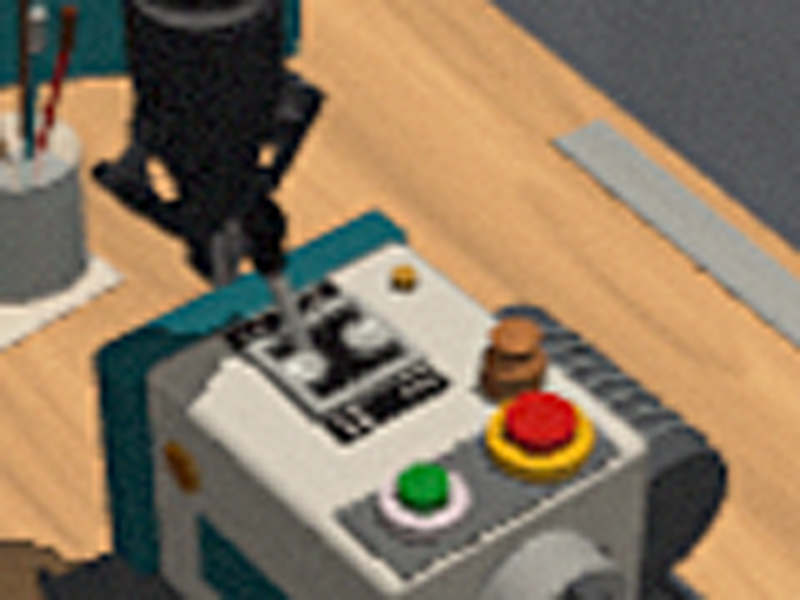

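The knob is near zoom (264,228), touching the finger.

```bash
python3 -c "
from h import *
lev(294.6,194.2)
# stem at plate top level
lev(294.9,193.5)"
```

```text
knob [-15.8  33.2 129.9] throw -0.121 sway 0.25
knob [ 47.4 119.9  39.9] throw 0.871 sway 1.25
knob [-12.6  35.7 129.6] throw -0.097 sway 0.269
knob [ 47.7 118.4  44. ] throw 0.826 sway 1.215
```

>>> {"name": "play_rows", "arguments": {"deltas": [0,0,0.004,0,0,0,0,0.008,0,0,0,0,0.012,0,0,0,0,0.0135,0,0,0,0,0.0135,0,0,0,0,0.0135,0,0]}}

```text
time: 3.25
tool_pos: [527.9, 156.1, 252.2]
tool_rot: [180.0, 0.0, 93.3]
wrist_force: [-1.5, 0.0, 1.8]
grip_width: 0.2
grip_force: 1.0
```

>>> {"name": "play_rows", "arguments": {"deltas": [0,0,-0.015,0,0,0,0.02,-0.015,0,0,0,0.041,-0.015,0,0,0,0.041,0.01,0,0,0,0.041,0.0305,0,0,0,0.041,0.0305,0,0,0,0.041,0.0305,0,0]}}

```text
time: 3.95
tool_pos: [555.9, 198.7, 251.8]
tool_rot: [-180.0, 0.0, 93.3]
wrist_force: [-0.3, -1.3, 1.1]
grip_width: -0.1
grip_force: 0.0
```

```bash
python3 -c "
from h import *
lever('pics/c.png')"
```

```text
4.0 finger [-0.4 79.4] 252.0 F [ 0.2 -0.3  0.8]
```

View pics/c.png

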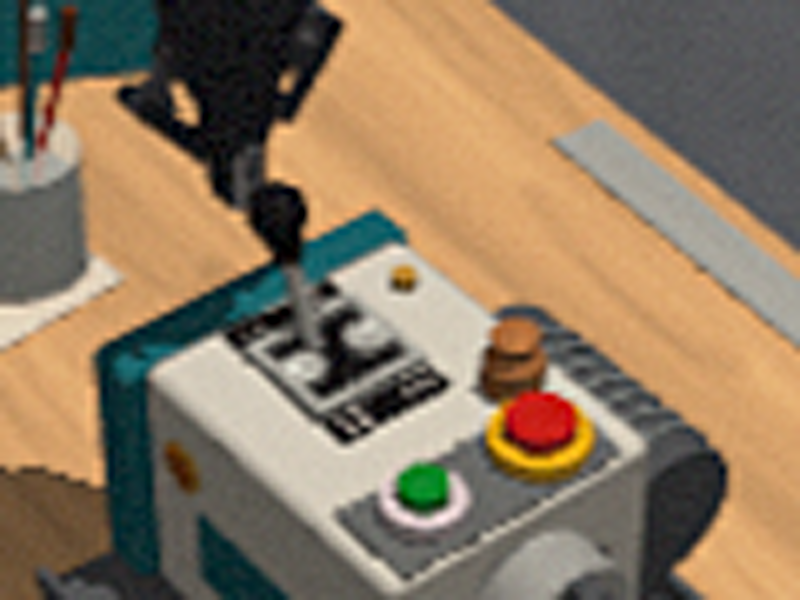

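The knob is free at zoom (278,213), with the stem opposite the neutral channel. Pushing right in two stages.

>>> {"name": "play_rows", "arguments": {"deltas": [0,-0.01,0,0,0,0,-0.014,0,0,0,0,-0.018,0,0,0,0,-0.022,0,0,0,0,-0.026,0,0,0,0,-0.03,0,0,0,0,-0.03,0,0,0]}}

```text
time: 4.7
tool_pos: [557.6, 168.2, 252.2]
tool_rot: [-180.0, 0.0, 93.3]
wrist_force: [-0.1, 2.4, 1.4]
grip_width: -0.1
grip_force: 1.0
```

```bash
python3 -c "
from h import *
lev(296.7,192)
lever()"
```

```text
knob [ -3.1  38.2 129.4] throw -0.024 sway 0.287
knob [ 52.1 113.1  52.1] throw 0.786 sway 1.139
4.75 finger [-0.1 49. ] 252.2 F [-0.   3.   0.2]
```

>>> {"name": "play_rows", "arguments": {"deltas": [0,-0.006,0,0,0,0,-0.011,0,0,0,0,-0.016,0,0,0,0,-0.021,0,0,0,0,-0.026,0,0,0,0,-0.031,0,0,0,0,-0.036,0,0,0,0,-0.041,0,0,0,0,-0.046,0,0,0,0,-0.05,0,0,0,0,-0.05,0,0,0]}}

```text
time: 5.85
tool_pos: [560.3, 118.2, 251.9]
tool_rot: [-180.0, 0.0, 93.3]
wrist_force: [-0.1, 0.8, -0.4]
grip_width: 0.3
grip_force: 0.6
```

```bash
python3 -c "
from h import *
lever('pics/d.png')"
```

```text
5.9 finger [-0.2 -1. ] 252.0 F [-0.8  1.  -0.8]
```

View pics/d.png

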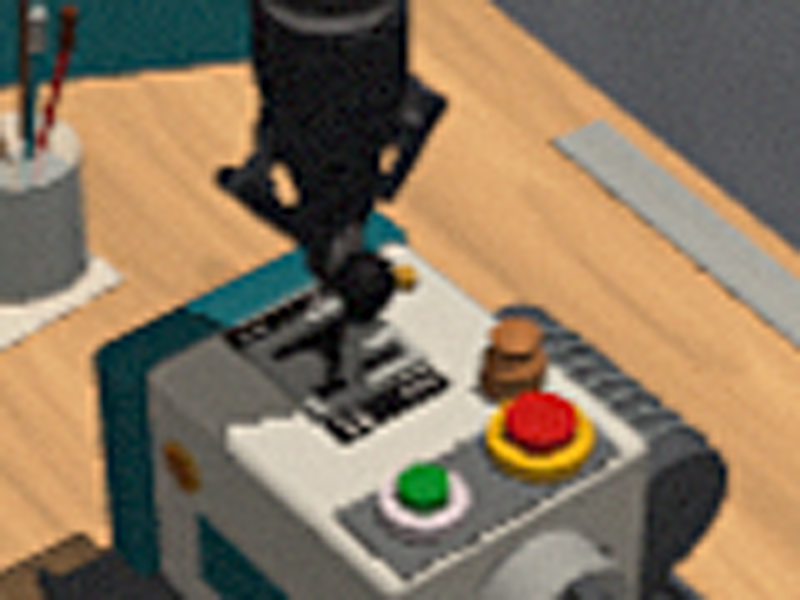

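>>> {"name": "play_rows", "arguments": {"deltas": [0,-0.003,0,0,0,0,-0.005,0,0,0,0,-0.007,0,0,0,0,-0.008,0,0,0,0,-0.008,0,0,0]}}

```text
time: 6.4
tool_pos: [560.9, 110.9, 252.3]
tool_rot: [180.0, 0.0, 93.3]
wrist_force: [0.2, 2.1, -2.0]
grip_width: -0.1
grip_force: 1.0
```

```bash
python3 -c "
from h import *
lev(309.75,203.05)
lever('pics/e.png')"
```

```text
knob [ -5.1 -33.8 130.6] throw -0.039 sway -0.253
knob [ 96.2  94.  -11.5] throw 1.69 sway 1.692
6.45 finger [-0.  -8.5] 252.3 F [-0.2  1.6 -1.3]
```

View pics/e.png

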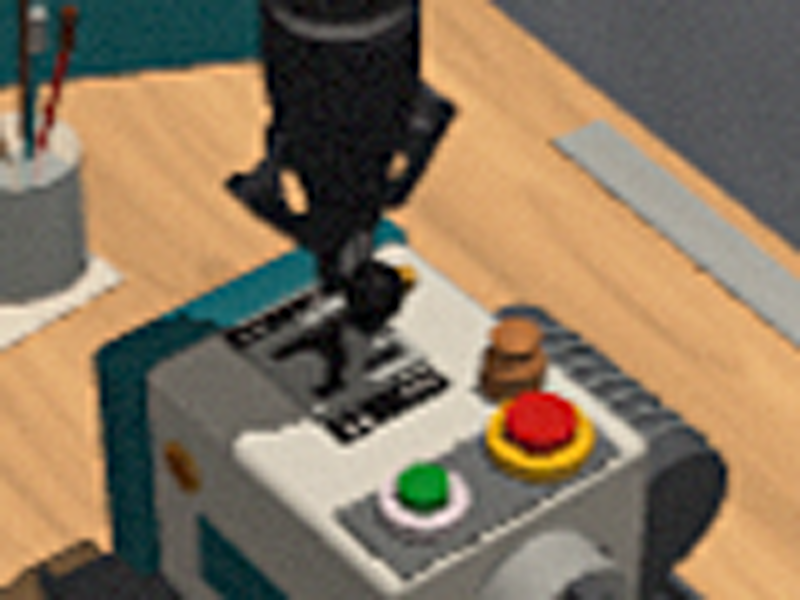

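The knob is now at about zoom (375,297), in the right track. I nudge it 2 mm more, then swing round to its near side.

>>> {"name": "play_rows", "arguments": {"deltas": [0,-0.002,0,0,0,0,-0.002,0,0,0,0,0.01,0,0,0,0,0.01,-0.03,0,0,0,0.01,-0.055,0,0,0,-0.01,-0.055,0,0,0,-0.03,-0.055,0,0,0,-0.03,-0.055,0,0,0,-0.03,-0.04,0,0,0,-0.03,-0.032,0,0,0,-0.03,-0.028,0,0,0,-0.03,-0.024,0,0]}}

```text
time: 7.65
tool_pos: [538.2, 80.0, 252.2]
tool_rot: [-179.9, 0.0, 93.3]
wrist_force: [-4.6, -0.1, 2.3]
grip_width: 0.1
grip_force: 1.7
```

>>> {"name": "play_rows", "arguments": {"deltas": [0,0,0.004,0,0,0,0,0.008,0,0,0,0,0.012,0,0,0,0,0.012,0,0]}}

```text
time: 8.05
tool_pos: [551.1, 80.4, 252.2]
tool_rot: [180.0, -0.0, 93.3]
wrist_force: [-2.4, -0.3, 1.4]
grip_width: 0.3
grip_force: 1.1
```

```bash
python3 -c "
from h import *
lev(311.25,204.55)
lever('pics/f.png')"
```

```text
knob [ -4.5 -40.8 128.6] throw -0.035 sway -0.307
knob [ 99.6  89.5 -17.6] throw 1.746 sway 1.765
8.1 finger [-11.8 -38.4] 252.2 F [-1.5  0.2  1.2]
```

View pics/f.png

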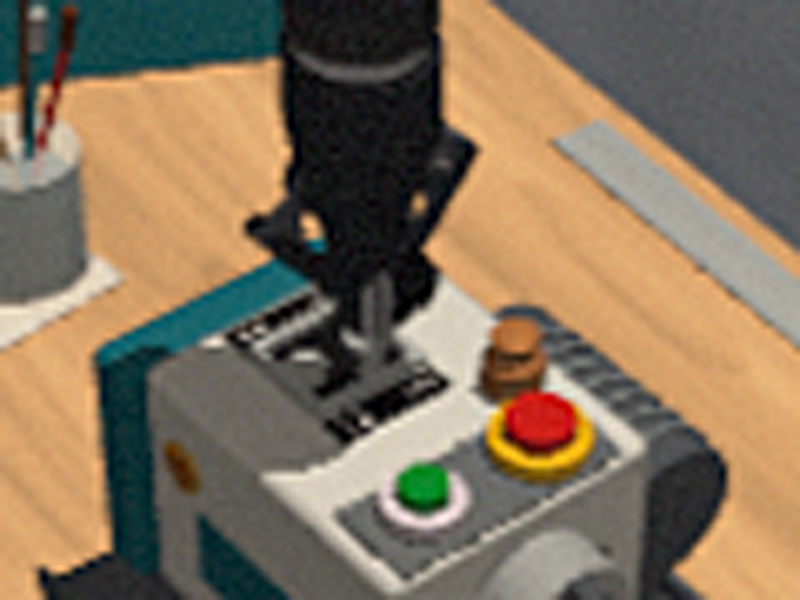

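Ten pictures viewed, so from here I go by numbers. The lever is moving at about 2.5 N into the far right slot.

>>> {"name": "play_rows", "arguments": {"deltas": [0,0,0.004,0,0,0,0,0.008,0,0,0,0,0.012,0,0,0,0,0.016,0,0,0,0,0.02,0,0,0,0,0.023,0,0,0,0,0.024,0,0,0,0,0.024,0,0]}}

```text
time: 8.9
tool_pos: [574.8, 81.6, 252.2]
tool_rot: [-180.0, 0.0, 93.3]
wrist_force: [-2.5, 0.2, -2.2]
grip_width: -0.1
grip_force: 1.3
```

>>> {"name": "play_rows", "arguments": {"deltas": [0,0,0.001,0,0,0,0,0.001,0,0]}}

```text
time: 9.1
tool_pos: [575.6, 81.7, 252.4]
tool_rot: [180.0, 0.0, 93.3]
wrist_force: [-3.0, 0.0, -1.9]
grip_width: -0.3
grip_force: 1.4
```

>>> {"name": "play_rows", "arguments": {"deltas": [0,0,0.001,0,0,0,0,0.001,0,0]}}

```text
time: 9.3
tool_pos: [576.7, 81.8, 252.4]
tool_rot: [180.0, 0.0, 93.3]
wrist_force: [-3.5, 0.1, -1.4]
grip_width: -0.0
grip_force: 1.4
```

>>> {"name": "play_rows", "arguments": {"deltas": [0,0,0.001,0,0,0,0,0.001,0,0]}}

```text
time: 9.5
tool_pos: [577.8, 81.9, 252.4]
tool_rot: [180.0, 0.0, 93.3]
wrist_force: [-2.7, 0.1, -1.5]
grip_width: 0.2
grip_force: 1.4
```

>>> {"name": "play_rows", "arguments": {"deltas": [0,0,0.001,0,0,0,0,0.001,0,0]}}

```text
time: 9.7
tool_pos: [578.7, 81.9, 252.3]
tool_rot: [180.0, 0.0, 93.3]
wrist_force: [-3.2, 0.6, -1.0]
grip_width: 0.0
grip_force: 1.4
```

```bash
python3 - <<'E'
from h import *
im=lever()
m=cv2.inRange(cv2.cvtColor(im,cv2.COLOR_RGB2HSV),(0,0,0),(179,255,28))[190:225,305:330]
for r in m: print(''.join('#' if v else '.' for v in r))
E
```

```text
9.75 finger [ 16.  -38.5] 252.3 F [-2.3 -0.  -1. ]
......############..##...
......#########.#####....
#.....#.####.#######.....
##....#########.#........
.###..#########.#........
#######.#########........
.#########.##.######.....
...#########...######....
.....########...#####....
......#####.....#####....
.......###......#####....
........##......#####....
.......####.....####.....
........##......##.......
........##.....##........
.........##..............
.........................
.##......................
#........................
#........................
#........................
#........................
##.......................
###......................
######...................
######...................
####........##.#.........
##.........#....#........
........##....##.........
......####...#...........
.....#######.............
.....#####...............
..#...##.................
...#.....................
##..#....................
```

>>> {"name": "play_rows", "arguments": {"deltas": [0,0,0.001,0,0,0,0,0.001,0,0]}}

```text
time: 9.95
tool_pos: [579.7, 82.0, 252.3]
tool_rot: [180.0, 0.0, 93.3]
wrist_force: [-2.7, 0.2, -1.5]
grip_width: -0.0
grip_force: 1.4
```

>>> {"name": "play_rows", "arguments": {"deltas": [0,0,0.001,0,0,0,0,0.001,0,0]}}

```text
time: 10.15
tool_pos: [580.7, 82.1, 252.3]
tool_rot: [180.0, -0.0, 93.3]
wrist_force: [-2.5, -0.0, -1.0]
grip_width: -0.3
grip_force: 1.3
```

```bash
python3 -c "
from h import *
lev(320.8,199);lev(321.2,199.5)"
```

```text
knob [ 40.7 -34.9 123.9] throw 0.317 sway -0.275
knob [119.9  59.1  18.6] throw 1.417 sway 1.266
knob [ 40.6 -37.1 123.3] throw 0.318 sway -0.292
knob [120.8  57.9  16.5] throw 1.435 sway 1.293
```

>>> {"name": "play_rows", "arguments": {"deltas": [0,0,0.001,0,0,0,0,0.001,0,0]}}

```text
time: 10.35
tool_pos: [581.7, 82.1, 252.3]
tool_rot: [-180.0, -0.0, 93.3]
wrist_force: [-3.1, 0.3, -0.5]
grip_width: -0.3
grip_force: 1.4
```

>>> {"name": "play_rows", "arguments": {"deltas": [0,0,0.001,0,0,0,0,0.001,0,0]}}

```text
time: 10.55
tool_pos: [582.4, 82.2, 252.2]
tool_rot: [-180.0, -0.0, 93.3]
wrist_force: [-5.0, 0.2, -0.9]
grip_width: -0.2
grip_force: 1.9
```

>>> {"name": "play_rows", "arguments": {"deltas": [0,0,0.001,0,0,0,0,0.001,0,0]}}

```text
time: 10.75
tool_pos: [582.9, 82.2, 252.0]
tool_rot: [-179.9, -0.0, 93.3]
wrist_force: [-5.4, -1.0, -0.9]
grip_width: 0.0
grip_force: 2.7
```

Force rises to 5 N, so the lever is at its stop. Retreating and checking the lever angle by number.

>>> {"name": "play_rows", "arguments": {"deltas": [0,0,-0.03,0,0,0,0,-0.06,0,0,0,0,-0.1,0,0,0,0,-0.1,-0.03,0,0,0,-0.1,-0.03,0]}}

```text
time: 11.25
tool_pos: [484.8, 76.5, 285.4]
tool_rot: [179.6, -0.0, 93.3]
wrist_force: [1.6, -0.3, 1.4]
grip_width: 0.0
grip_force: 0.0
```

```bash
python3 - <<'E'
from h import *
im=lever()
for c,A in blob(im,(0,0,0),(179,255,28),(300,185,345,225)):
    print(c,A)
    if 25<A<120: lev(*c)
m=cv2.inRange(cv2.cvtColor(im,cv2.COLOR_RGB2HSV),(0,0,0),(179,255,28))[188:220,305:335]
for r in m: print(''.join('#' if v else '.' for v in r))
s=bot.sense();R=Ro.from_euler("xyz",s["tool_rot"],degrees=True).as_matrix()
for n,b in(("side",(300,210,350,250)),("top",(300,220,340,245))):
    for c,A in blob(bot.grab_frame(n),(50,120,60),(75,255,255),b):
        w=onz(n,*c,202);print(n,w,A,R.T@(w+[0,0,30+14]-s["tool_pos"]))
E
```

```text
11.3 finger [-77.  -38.3] 284.7 F [0.6 1.6 0.2]
[302.79487179 189.46153846] 39
knob [ 22.   37.3 127.9] throw 0.17 sway 0.284
knob [67.  96.3 66.8] throw 0.787 sway 0.964
[321.88709677 199.87096774] 62
knob [ 41.9 -39.1 122.2] throw 0.331 sway -0.309
knob [122.1  55.4  15.7] throw 1.443 sway 1.295
[304.92682927 212.41463415] 41
knob [-37.9 -49.7 119.6] throw -0.307 sway -0.394
knob [ 76.6  99.  -50.5] throw 2.153 sway 2.042
[312.76470588 220.23529412] 17
##............................
#.............................
#.............................
..............................
..............................
..............................
..............................
.................###..........
...............######.........
..............####..##........
..............###..###........
..............####.###........
..............##.#.###........
..............########........
.............########.........
.............######...........
.............####.............
..............##..............
..............................
.##...........................
##............................
#.............................
#.............................
#.............................
##............................
###...........................
######........................
####..........#...............
##............................
#...............#.............
.........#....##..............
.......###...#................
side [531.38442336   2.90650807 202.        ] 40 [-76.29680658  40.97462959  38.96635419]
top [531.40820358   3.62048792 202.        ] 42 [-75.58537762  41.03944568  38.96701636]
```

The lever is home (throw about 0.33, sway about -0.31). Moving above the green button.

>>> {"name": "play_rows", "arguments": {"deltas": [0,-0.038,0.02,0,0,0,-0.076,0.041,0,0,0,-0.076,0.041,0.02,0,0,-0.076,0.041,0.039,0,0,-0.076,0.041,0.045,0,0,-0.076,0.041,0.045,0,0,-0.076,0.041,0.045,0]}}

```text
time: 12.1
tool_pos: [529.6, 3.1, 237.8]
tool_rot: [180.0, 0.0, 93.3]
wrist_force: [0.4, 0.2, 0.2]
grip_width: -0.1
grip_force: 0.0
```

>>> {"name": "play_rows", "arguments": {"deltas": [0,0,0,0.006,0,0,0,0,0.012,0,0,0,0,0.018,0,0,0,0,0.02,0,0,0,0,0.02,0]}}

```text
time: 12.6
tool_pos: [529.2, 3.1, 217.4]
tool_rot: [180.0, -0.0, 93.3]
wrist_force: [-0.1, 0.5, 2.7]
grip_width: -0.1
grip_force: 1.4
```

>>> {"name": "play_rows", "arguments": {"deltas": [0,0,0,0.002,0,0,0,0,0.003,0,0,0,0,0.004,0,0,0,0,0.004,0]}}

```text
time: 13.0
tool_pos: [529.2, 3.1, 214.0]
tool_rot: [180.0, -0.0, 93.3]
wrist_force: [-1.8, 0.8, 6.3]
grip_width: -0.1
grip_force: 3.8
```

>>> {"name": "play_rows", "arguments": {"deltas": [0,0,0,0.001,0,0,0,0,0.001,0]}}

```text
time: 13.2
tool_pos: [529.2, 3.1, 213.9]
tool_rot: [179.9, -0.0, 93.3]
wrist_force: [-3.7, 0.9, 13.7]
grip_width: -0.1
grip_force: 6.9
```

>>> {"name": "play_rows", "arguments": {"deltas": [0,0,0,0.001,0,0,0,0,0.001,0]}}

```text
time: 13.4
tool_pos: [529.3, 3.1, 213.8]
tool_rot: [179.9, -0.0, 93.3]
wrist_force: [-6.5, 1.1, 20.2]
grip_width: -0.0
grip_force: 10.0
```

Hard stop at z 213.9 with 20 N. To confirm the full 6 mm of travel, I'll back off stepwise and see where the contact force disappears.

>>> {"name": "play_rows", "arguments": {"deltas": [0,0,0,-0.004,0,0,0,0,-0.004,0,0,0,0,-0.004,0]}}

```text
time: 13.7
tool_pos: [529.2, 3.1, 215.4]
tool_rot: [180.0, -0.0, 93.3]
wrist_force: [-0.3, 1.8, 3.5]
grip_width: -0.1
grip_force: 2.0
```

>>> {"name": "play_rows", "arguments": {"deltas": [0,0,0,-0.001,0,0,0,0,-0.001,0]}}

```text
time: 13.9
tool_pos: [529.2, 3.0, 216.3]
tool_rot: [180.0, -0.0, 93.3]
wrist_force: [0.1, 2.0, 3.2]
grip_width: 0.2
grip_force: 1.7
```

>>> {"name": "play_rows", "arguments": {"deltas": [0,0,0,-0.001,0,0,0,0,-0.001,0]}}

```text
time: 14.1
tool_pos: [529.2, 3.1, 217.3]
tool_rot: [180.0, -0.0, 93.3]
wrist_force: [1.0, 2.0, 3.5]
grip_width: -0.0
grip_force: 1.5
```

>>> {"name": "play_rows", "arguments": {"deltas": [0,0,0,-0.001,0,0,0,0,-0.001,0]}}

```text
time: 14.3
tool_pos: [529.2, 3.0, 218.3]
tool_rot: [180.0, -0.0, 93.3]
wrist_force: [1.1, 1.2, 1.9]
grip_width: -0.0
grip_force: 1.2
```

>>> {"name": "play_rows", "arguments": {"deltas": [0,0,0,-0.001,0,0,0,0,-0.001,0]}}

```text
time: 14.5
tool_pos: [529.0, 2.9, 219.3]
tool_rot: [-180.0, 0.0, 93.3]
wrist_force: [1.0, -0.3, 1.9]
grip_width: -0.1
grip_force: 0.9
```

>>> {"name": "play_rows", "arguments": {"deltas": [0,0,0,-0.001,0,0,0,0,-0.001,0]}}

```text
time: 14.7
tool_pos: [528.6, 2.7, 220.1]
tool_rot: [-179.9, 0.0, 93.3]
wrist_force: [1.5, -0.5, 1.1]
grip_width: 0.1
grip_force: 0.7
```

Contact runs from z 214 to above 220, so the button went through its full 6 mm of travel. Next I lift clear and make a last check.

>>> {"name": "play_rows", "arguments": {"deltas": [0,0,0,-0.02,0,0,0,0,-0.05,0,0,0,-0.05,-0.08,0,0,0,-0.08,-0.08,0,0,0,-0.08,-0.08,0,0,0,-0.08,-0.08,0,0,0,-0.08,-0.08,0]}}

```text
time: 15.4
tool_pos: [449.6, -1.7, 299.9]
tool_rot: [-180.0, 0.0, 93.3]
wrist_force: [0.2, -1.0, -0.0]
grip_width: 0.2
grip_force: 0.0
```

```bash
python3 - <<'E'
from h import *
im=lever()
for c,A in blob(im,(0,0,0),(179,255,28),(315,190,335,210)):
    print(c,A); lev(*c)
print([(n,c.round(1),A) for n in("side","top") for c,A in blob(bot.grab_frame(n),(50,120,60),(75,255,255),(300,215,350,250))])
bot.finish_job()
E
```

```text
15.45 finger [-117.6 -114.5] 299.7 F [-0.4 -0.2  0.5]
[321.85714286 199.85714286] 63
knob [ 41.9 -39.  122.3] throw 0.33 sway -0.309
knob [122.   55.5  15.7] throw 1.443 sway 1.295
[('side', array([318.1, 232.5]), np.int32(39))]
the job is handed in; nothing more can be done
```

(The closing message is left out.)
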